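Stack the tins for a photo and hold the telescoping camera mast up

ROBOT

A 7-joint arm with a two-finger parallel gripper is mounted at the origin on a cart in front of the work surface, level with it; the furniture and walls round the work are solid. World frame = base frame: x ahead of the robot, y to its left, z up, the work surface at z = 0. Lengths are in m, angles in rad, forces in N, time in s.
With the tool pointing down it reaches from about 0.35 to 0.9 m from the base axis. Payload 8.1 kg.
Tool frame: the origin (TCP) lies at the very end of the fingers, on their centre line; the grasp point (between the pads) lies 19 mm behind it; z points along the fingers, y is the line along which they close (so a half turn about z gives the same grasp; the last joint's range is limited). The gripper opens to 92 mm and grips with 3 to 60 N. Pads are 19 mm wide; open, the fingers measure 130 mm over their backs; the gripper's body (75 mm by 190 mm) begins 47 mm behind the grasp point.
Start: joints at [-1.399, 0.434, 0.025, 1.573, -0.012, 1.134, -0.075], TCP at [0.17, 0.602, 0.227] pointing down, gripper open.
Joint ranges: [-2.62, 2.62], [-0.44, 2.09], [-1.27, 1.32], [0.08, 2.57], [-1.32, 4.46], [0.12, 2], [-2.74, 2.74]. Speed limits (rad/s): [2.22, 2.22, 3.01, 3.01, 3.14, 3.14, 3.14].

INTERFACE

Orientations are given as a rotation vector (axis times angle).
In Python, from cell import arm gives the robot as it stands.
- The arm moves only by the tool jog_arm, never from a script. Its argument "rows" is a list of rows, each a list of 3 entries, a list of its own where there are three numbers: the shift along the world's x, y, z in cm, then the turn, a rotation vector about the world's x, y, z in degrees, then the opening, from 0 (shut) to 1 (fully open). A call has 1 to 8 rows; each row is the pose to reach, as a shift and turn from the pose commanded when the call began; what a row does not reach only later rows make up. A row lasts 1/8 s, in which the tool goes at most 62.5 mm and 10.7 degrees, less where a joint would pass 70% of its speed; a pose out of reach is approached as far as the arm can. A call with a gripper value outside its range is refused whole. The fingers move at their own pace and stop on an object; "newtons" is the grip in N (left out, the last holds). Time passes only in rows, so rows that repeat a pose let the fingers close. It gives the time, the measured TCP pose, the force, the opening and the grip force at its end, in the units of the state.
- arm.observe(): the state, without advancing time (a new reading comes with each control period).
- arm.get_image(name): name is "side" or "top" or "wrist"; returns a dict with "img" (480x640x3 uint8, red, green, blue), "depth" (480x640 float32, m along the optical axis (not along the pixel's ray), 0 where there is no reading), "fx", "fy", "cx", "cy" (pixels), "rvec" (rotation vector, rad) and "tvec" (3), from world to camera coordinates, as OpenCV has them; the wrist camera has in their place "mount" (4x4, takes a point from camera to tool coordinates, whose origin is the TCP and whose axes are the flange's). Camera axes: x right, y down, z forward; pixel columns grow to the right and rows downward; lengths in m; the calibration is good to about 2 mm. A picture is of the moment at which its call begins: read the wrist's pose just before it.
- arm.sign_off(): hands the job in; it is judged then, once.
The state is a dict: "clock": time; "joints": joint angles; "dq": joint speeds; "joint_efforts": joint torques, N m; "position": TCP position; "ee_rot": TCP orientation; "force": force on the tool from outside, world axes, zero at the start; "ft_torque": the same for the moment, N m; "width": opening from 0.0 (shut) to 1.0 (fully open); "gripper_force": force on a finger pad.
Only numpy, scipy, OpenCV 4.12 (cv2) and the standard library are available. Lean on these libraries where they do the work, as an engineer would, in place of code of your own. Each camera call takes 0.05 s, during which the arm holds its last target. There are 200 camera calls.

TASK

Build the tins up for a photo: set the medium tin squarely and centred on the large one where that stands, and the small tin squarely and centred on the medium one, long sides parallel. Then press the button on the camera stand's foot fully down to release the mast, take the camera and pull it straight up past its first stop to its second, with both mast tubes fully out. Finish still holding the camera up there, for it sinks when let go; leave the large tin and the bystanders where they are.

Things in the scene. Friction and masses are not known exactly. Their poses are not given: they have to be found in the camera images.
- large_tin: the largest of three plain cream rectangular storage tins, closed by a flat lid: 110 x 70 mm, 45 mm high, 0.7 kg. It is the foot of the column and stands loose on the worktop. Origin: centre of the underside; x along the long side, z up.
- medium_tin: the middle-sized cream tin, 94 x 58 mm, 40 mm high, about 0.22 kg, loose on the worktop, left of the large tin. Origin: centre of the underside; x along the long side, y along the 58 mm side, z up. It can be gripped from above across its 58 mm side.
- small_tin: the smallest cream tin, 76 x 46 mm, 34 mm high, about 0.15 kg, loose on the worktop, left of the large tin; small and medium tin may have swapped places. Origin: centre of the underside; x along the long side, y along the 46 mm side, z up. It can be gripped from above across its 46 mm side.
- camera_stand: camera stand fixed to the worktop right of the large tin. Black foot 90 mm (x) by 180 mm (y), 30 mm high, with an aluminium telescope mast (outer tube 36 mm wide, top at 88 mm) on it. Origin: on the mast axis at worktop height; z up; the foot reaches 45 mm to +y, 135 mm to -y. Button at y = -100 mm; a catch housing (26 x 20 mm, top at 58 mm) at y = -46 mm.
- camera: small black box camera on the mast: 48 mm (x), 34 mm (y), 42 mm (z), axes as the stand's. Origin: its centre, 119 mm above the worktop with the mast down, 229 mm fully out. Lens 5 mm proud on the +y face. Grip it from above across the 48 mm (along x). Moves only straight up and down: about 4 N to the first stop, 6 N to the second, then a hard end stop; sinks when let go.
- button_top (a point): centre of the top face of the round grey release button (28 mm across) on the stand's foot, 46 mm above the worktop when out; it is pressed straight down, and its metal collar's top is at 34 mm.
- release_button (a joint): travel of the release button, m: 0 out, 0.008 fully down. It has no spring: it takes about 3 N and stays where it is pushed. While it is out a catch holds the mast down.
- mast_lower (a joint): extension of the lower mast stage out of the outer tube, m: 0 down, 0.055 fully out. It follows after the upper stage has met its stop (the first stop); its own end is the second stop.
- mast_upper (a joint): extension of the upper mast stage (with the camera) out of the lower one, m: 0 down, 0.055 fully out (the first stop).
- lemon: yellow lemon, 78 x 55 x 56 mm, a bystander at the back. Origin: centre of the underside.
- kitchen_timer: round black wind-up kitchen timer standing upright, 47 mm deep, 79 mm wide, 80 mm high, a bystander behind the large tin. Origin: centre of the underside.
- teaspoon: steel teaspoon, 138 x 28 x 12 mm, a bystander lying flat near the front edge. Origin: centre of the underside.
Not all that is in view belongs to the job. Leave any blue or yellow look-alike of the small_tin alone.

How it is judged:
By the outcome, as a careful person would: the job done as asked, in the order asked, and still so for the second after the job is handed in, while the arm keeps its last pose, push and grip.
It also fails if it takes over 72 s, if anything falls off the work surface, if the arm or the gripper's body presses on something with over 40 N, if the wrist force passes 120 N, or if a joint passes its speed limit or range.

## Working session

There is one attempt and no reset: what is moved stays moved. The work goes in short steps, Python scripts to look and compute and a tool call to move; the robot and the scene stay as the last step left them, time stands still between calls to the robot, and variables do not carry over. Pictures are saved under pics/ and viewed, at most 10 in all, crops included, and the job is handed in when it is done.

Besides the shell and the picture viewer there is one more tool, called after "Call:" as name(argument=value, ...), one argument or row to a line, values as JSON. jog_arm: Moves the arm, as the interface text tells. Its arguments: {"type":"object","properties":{"rows":{"type":"array","items":{"type":"array"}},"newtons":{"type":"number"}},"required":["rows"]}

```bash
mkdir -p pics; cat > h.py <<'E'
import numpy as np, cv2, pickle
from cell import arm
from scipy.spatial.transform import Rotation as R
def grab(name,tag):
    s=arm.observe(); d=arm.get_image(name)
    if name=='wrist':
        T=np.eye(4);T[:3,:3]=R.from_rotvec(s['ee_rot']).as_matrix();T[:3,3]=s['position']
        d['c2w']=T@np.array(d['mount'])
    else:
        T=np.eye(4);T[:3,:3]=R.from_rotvec(np.ravel(d['rvec'])).as_matrix();T[:3,3]=np.ravel(d['tvec'])
        d['c2w']=np.linalg.inv(T)
    pickle.dump(d,open(f'{tag}.pkl','wb')); cv2.imwrite(f'pics/{tag}.png',d['img'][:,:,::-1]); return d
def load(tag): return pickle.load(open(f'{tag}.pkl','rb'))
def cloud(d):
    v,u=np.mgrid[:480,:640]; z=d['depth']
    p=np.stack([(u-d['cx'])/d['fx']*z,(v-d['cy'])/d['fy']*z,z],-1)
    return p@d['c2w'][:3,:3].T+d['c2w'][:3,3]
def ray(d,uv,h):
    uv=np.atleast_2d(uv).astype(float)
    r=np.c_[(uv[:,0]-d['cx'])/d['fx'],(uv[:,1]-d['cy'])/d['fy'],np.ones(len(uv))]@d['c2w'][:3,:3].T
    o=d['c2w'][:3,3]; return o+r*((h-o[2])/r[:,2])[:,None]
E
python3 - <<'E'
from h import *
s=arm.observe(); print({k:np.round(v,3) for k,v in s.items()})
for n in ('top','side'):
    d=grab(n,n+'0'); print(n,d['c2w'].round(3),d['fx'])
E
```

```text
{'clock': np.float64(0.0), 'joints': array([-1.399,  0.435,  0.025,  1.574, -0.012,  1.134, -0.075]), 'dq': array([ 0.   , -0.   ,  0.001,  0.   ,  0.   ,  0.   ,  0.002]), 'joint_efforts': array([ 0.0000e+00, -6.6786e+01,  9.8500e-01, -3.1445e+01, -6.1000e-02,
        4.3000e-02,  0.0000e+00]), 'position': array([0.17 , 0.601, 0.226]), 'ee_rot': array([-4.300e-01, -3.112e+00,  2.000e-03]), 'force': array([-0.183,  0.872,  0.727]), 'ft_torque': array([ 0.046, -0.017,  0.02 ]), 'gripper_force': np.float64(0.0), 'width': np.float64(0.997)}
top [[ 0.01  -0.988  0.156  0.329]
 [-1.    -0.011 -0.005  0.216]
 [ 0.006 -0.156 -0.988  1.331]
 [ 0.     0.     0.     1.   ]] 511.99383589118855
side [[-0.906 -0.355  0.232  0.143]
 [-0.424  0.75  -0.508  1.091]
 [ 0.006 -0.559 -0.829  1.51 ]
 [ 0.     0.     0.     1.   ]] 623.26618558146
```

View pics/top0.png

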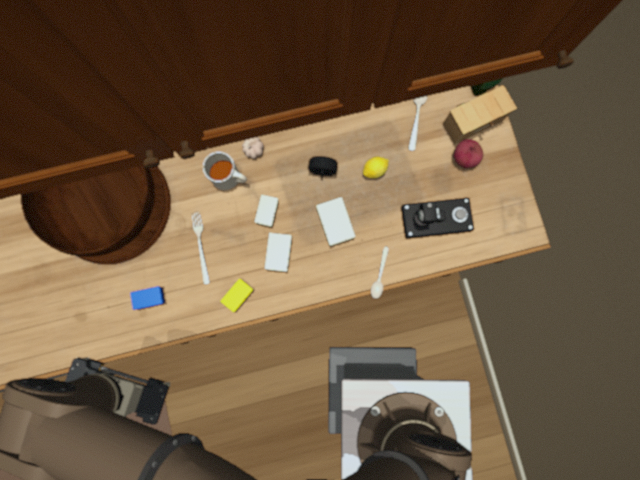

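View pics/side0.png

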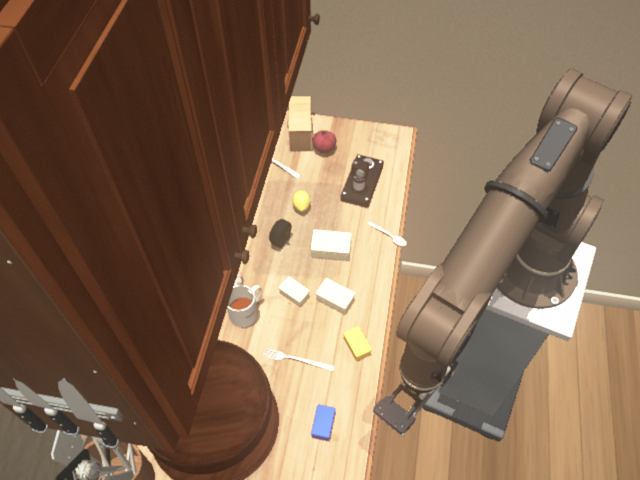

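The top view shows the cream tins: small at (266,210), medium at (278,252) and large at (335,221). The stand is at (438,217), with its button at (460,214). The blue (147,297) and yellow (237,295) boxes are look-alikes to leave alone, because the task's tins are cream. The side view shows the same layout. Next I measure them.

```bash
cat > m.py <<'E'
from h import *
def tins(d,zs=None):
    P=cloud(d); im=d['img'].astype(int); hsv=cv2.cvtColor(d['img'],cv2.COLOR_RGB2HSV)
    m=((hsv[...,1]<60)&(hsv[...,2]>170)&(P[...,2]>0.025)&(P[...,2]<0.2)&(P[...,0]>.3)).astype(np.uint8)
    n,l,st,c=cv2.connectedComponentsWithStats(m)
    for i in range(1,n):
        if st[i,4]<150: continue
        mm=l==i; zt=np.median(P[mm][:,2]); top=mm&(abs(P[...,2]-zt)<.012)
        ct=max(cv2.findContours(top.astype(np.uint8),0,1)[0],key=cv2.contourArea)[:,0]
        q=ray(d,ct,zt)[:,:2]; r=cv2.minAreaRect((q*1000).astype(np.float32))
        b=cv2.boxPoints(r); e=[b[1]-b[0],b[2]-b[1]]; L=max(e,key=np.linalg.norm)
        print(c[i].round(),'z',zt.round(4),'ctr',np.round(r[0],1),'size',np.round(r[1],1),'long ang',round(np.degrees(np.arctan2(L[1],L[0]))%180,2))
E
python3 - <<'E'
from m import *
for t in('top0','side0'):
    print(t); tins(load(t))
d=load('top0');P=cloud(d)
s=d['img'][190:245,395:480]; big=cv2.resize(s,None,fx=5,fy=5,interpolation=2)
t=cv2.resize(d['img'][185:275,245:365],None,fx=5,fy=5,interpolation=2)
cv2.imwrite('pics/crop1.png',np.vstack([np.pad(big,((0,0),(0,600-big.shape[1]),(0,0))),t])[:,:,::-1][:600] if 0 else t[:,:,::-1])
hsv=cv2.cvtColor(d['img'],cv2.COLOR_RGB2HSV)
m=(P[...,2]>.02)&(P[...,2]<.04)&(P[...,1]<0.05)&(P[...,0]>.4)&(hsv[...,2]<80)
n,l,st,c=cv2.connectedComponentsWithStats(m.astype(np.uint8))
i=1+np.argmax(st[1:,4]); ct=np.argwhere(l==i)[:,::-1]
q=ray(d,ct,.03)[:,:2]; print('foot',cv2.minAreaRect((q*1000).astype(np.float32)),st[i])
for uv in [(432,212),(460,214),(441,214),(335,120),(375,105),(540,75),(330,165),(322,170),(240,180)]: print(uv,P[uv[1],uv[0]].round(3))
E
```

```text
top0
[252. 146.] z 0.0397 ctr [743.1 399.2] size [46.8 47.3] long ang 127.14
[223. 170.] z 0.0938 ctr [653.7 437.7] size [25.4 45.5] long ang 98.04
[266. 210.] z 0.0339 ctr [575.  359.5] size [46.4 75. ] long ang 167.92
[335. 221.] z 0.0449 ctr [546.7 181.4] size [109.3  69.9] long ang 19.17
[277. 252.] z 0.0401 ctr [466.6 326.3] size [58.2 93.7] long ang 174.24
side0
[331. 241.] z 0.0444 ctr [546.4 182.6] size [109.5  69.2] long ang 19.18
[243. 301.] z 0.0684 ctr [650.2 505.5] size [46.6 19.6] long ang 40.36
[294. 289.] z 0.0332 ctr [574.1 361.5] size [44.3 75.4] long ang 168.14
[335. 293.] z 0.0393 ctr [466.  327.9] size [57.  93.8] long ang 174.47
foot ((560.46923828125, -82.42955017089844), (87.0483627319336, 176.13851928710938), 6.830059051513672) [ 402  199   71   39 1360]
(432, 212) [ 0.554 -0.045  0.143]
(460, 214) [ 0.568 -0.138  0.045]
(441, 214) [ 0.565 -0.087  0.056]
(335, 120) [0.832 0.182 0.001]
(375, 105) [0.721 0.114 0.379]
(540, 75) [ 0.865 -0.287  0.218]
(330, 165) [0.686 0.196 0.071]
(322, 170) [0.675 0.216 0.062]
(240, 180) [0.654 0.429 0.031]
```

View pics/crop1.png

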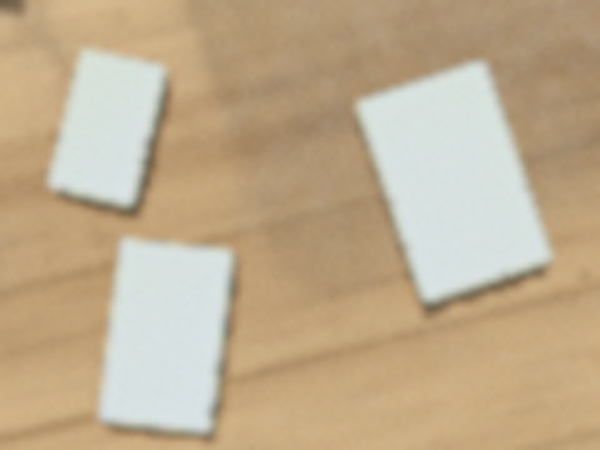

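The crop confirms the three cream tins, and both views agree on their poses to about 1.5 mm. First move is to above the medium tin: shift (+29.6, -27.4, -6) cm and turn +10°.

Call:
jog_arm(
  rows=[
    [[5,-4.5,0],[0,0,2],1],
    [[10,-9,0],[0,0,5],1],
    [[15,-14,0],[0,0,10],1],
    [[20,-18.5,0],[0,0,10],1],
    [[25,-23,0],[0,0,10],1],
    [[29.6,-27.4,0],[0,0,10],1],
    [[29.6,-27.4,0],[0,0,10],1],
    [[29.6,-27.4,0],[0,0,10],1],
  ],
  newtons=25,
)

```text
clock: 1.1
position: [0.4675, 0.3248, 0.2264]
ee_rot: [0.165, 3.137, -0.002]
force: [-1.4, 1.3, 0.1]
width: 1.001
gripper_force: 0.0
```

```bash
python3 - <<'E'
from m import *
d=grab('wrist','w1'); print(arm.observe()['position'],arm.observe()['ee_rot']); tins(d)
E
```

```text
[0.46591572 0.32678772 0.22639869] [-1.60855202e-01 -3.13691728e+00  6.38181628e-04]
[331. 244.] z 0.0397 ctr [496.8 325.3] size [55.1 29.3] long ang 86.74
[188. 273.] z 0.0446 ctr [517.3 172.3] size [44.2 67. ] long ang 109.42
[365. 298.] z 0.0337 ctr [571.6 361.6] size [43.4 67.2] long ang 167.94
[241. 315.] z 0.0445 ctr [568.3 223. ] size [21.2 32.4] long ang 161.48
[434. 381.] z 0.0849 ctr [650.1 424.7] size [34.1 12.6] long ang 65.36
```

View pics/w1.png

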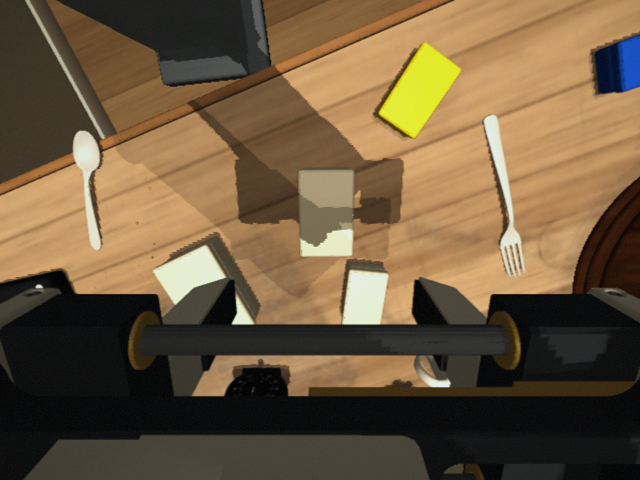

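The wrist view shows the medium tin at (326,213), partly in shadow, between yellow (420,90), the large tin (205,280) and the small tin (365,297). I segment it by height to avoid the shadow.

```bash
cat >> m.py <<'E'
def tophat(d,z,xy,rad=.08,tol=.006,uvmax=None):
    P=cloud(d); m=(abs(P[...,2]-z)<tol)&(np.hypot(P[...,0]-xy[0],P[...,1]-xy[1])<rad)
    if uvmax: m[uvmax:]=0
    n,l,st,c=cv2.connectedComponentsWithStats(m.astype(np.uint8)); i=1+np.argmax(st[1:,4])
    ct=max(cv2.findContours((l==i).astype(np.uint8),0,1)[0],key=cv2.contourArea)[:,0]
    q=ray(d,ct,np.median(P[l==i][:,2]))[:,:2]; r=cv2.minAreaRect((q*1000).astype(np.float32))
    b=cv2.boxPoints(r); e=[b[1]-b[0],b[2]-b[1]]; L=max(e,key=np.linalg.norm)
    print(c[i].round(),'z',np.median(P[l==i][:,2]).round(4),'ctr',np.round(r[0],1),'size',np.round(r[1],1),'long ang',round(np.degrees(np.arctan2(L[1],L[0]))%180,2))
E
python3 - <<'E'
from m import *
tophat(load('w1'),.04,(.467,.326))
E
```

```text
[325. 212.] z 0.0396 ctr [466.1 327. ] size [57.5 93.2] long ang 174.29
```

Call:
jog_arm(
  rows=[
    [[0,0,-5],[0,0,0],1],
    [[0,0,-10],[0,0,0],1],
    [[0,0,-15],[0,0,0],1],
    [[0,0,-19],[0,0,0],1],
    [[0,0,-21.4],[0,0,0],1],
    [[0,0,-21.4],[0,0,0],0.6],
    [[0,0,-21.4],[0,0,0],0.5],
    [[0,0,-21.4],[0,0,0],0.5],
  ],
  newtons=25,
)

```text
clock: 2.15
position: [0.4661, 0.3286, 0.0141]
ee_rot: [0.157, 3.136, 0.003]
force: [-0.7, -0.0, 0.6]
width: 0.723
gripper_force: 0.0
```

Call:
jog_arm(
  rows=[
    [[0,0,0],[0,0,0],0.5],
    [[0,0,0],[0,0,0],0.5],
    [[0,0,0],[0,0,0],0.5],
  ],
)

```text
clock: 2.52
position: [0.466, 0.3279, 0.0138]
ee_rot: [0.158, 3.137, 0.002]
force: [-0.9, -0.3, 7.2]
width: 0.63
gripper_force: 25.0
```

Call:
jog_arm(
  rows=[
    [[0,0,4],[0,0,0],0.5],
    [[0,0,8],[0,0,0],0.5],
    [[2.5,-4.5,8],[0,0,8],0.5],
    [[5,-9,8],[0,0,16],0.5],
    [[8,-14.5,8],[0,0,24.9],0.5],
    [[8,-14.5,8],[0,0,24.9],0.5],
    [[8,-14.5,8],[0,0,24.9],0.5],
    [[8,-14.5,8],[0,0,24.9],0.5],
  ],
)

```text
clock: 3.52
position: [0.5448, 0.1843, 0.0927]
ee_rot: [0.525, -3.097, -0.001]
force: [-0.4, 0.6, -1.3]
width: 0.633
gripper_force: 25.0
```

```bash
python3 - <<'E'
from m import *
s=arm.observe(); print(s['position'].round(4) if hasattr(s['position'],'round') else s['position'],s['ee_rot'],s['force'],s['joints'])
a=s['ee_rot'];print('fing',2*np.degrees(np.arctan2(a[1],a[0]))-90)
for n in('top','side'):
    d=grab(n,n+'1'); P=cloud(d)
    for z in (.125,):
        try: tophat(d,z,(.5465,.182),.08,.012)
        except Exception as e: print(e)
    tophat(d,.045,(.5465,.182))
E
```

```text
[0.5448 0.1843 0.0927] [ 5.25279967e-01 -3.09705997e+00 -1.26360902e-03] [-0.38495388  0.63548023 -1.33792239] [-0.41099184  0.49877702 -0.01050945  1.84467876  0.00582634  0.79826114
  1.48252278]
fing -250.7477926459092
[332. 233.] z 0.1189 ctr [506.1 189.5] size [22.8 24. ] long ang 112.59
[333. 240.] z 0.0444 ctr [504.4 184.6] size [32.3 36.8] long ang 107.42
[345. 228.] z 0.1185 ctr [505.8 174.4] size [13.8 60.3] long ang 114.25
[332. 247.] z 0.0443 ctr [545.6 185.7] size [110.2  72.1] long ang 20.45
```

Call:
jog_arm(
  rows=[
    [[0.15,-0.2,0],[0,0,0],0.5],
    [[0.15,-0.2,-1],[0,0,0],0.5],
    [[0.15,-0.2,-2],[0,0,0],0.5],
    [[0.15,-0.2,-2.8],[0,0,0],0.5],
    [[0.15,-0.2,-3.2],[0,0,0],0.5],
    [[0.15,-0.2,-3.2],[0,0,0],0.5],
    [[0.15,-0.2,-3.2],[0,0,0],0.5],
  ],
)

```text
clock: 4.5
position: [0.5474, 0.1806, 0.061]
ee_rot: [-0.522, 3.097, 0.0]
force: [0.3, 0.6, -2.0]
width: 0.635
gripper_force: 25.0
```

```bash
cat >> m.py <<'E'
def avgpos(n=5):
    ps=[]
    for _ in range(n):
        arm.get_image('top'); s=arm.observe(); ps.append(np.r_[s['position'],s['force'],(2*np.degrees(np.arctan2(s['ee_rot'][1],s['ee_rot'][0]))-90)%180])
    print('avg',np.mean(ps,0).round(4),'sd',np.std(ps,0).round(4)[:3])
E
python3 - <<'E'
from m import *
avgpos()
E
```

```text
avg [ 5.473000e-01  1.806000e-01  6.100000e-02  3.280000e-01  2.297000e-01
 -1.724600e+00  1.091502e+02] sd [0. 0. 0.]
```

Call:
jog_arm(
  rows=[
    [[-0.08,0.14,0],[0,0,0],0.5],
    [[-0.08,0.14,0],[0,0,0],0.5],
    [[-0.08,0.14,-0.1],[0,0,0],0.5],
    [[-0.08,0.14,-0.2],[0,0,0],0.5],
    [[-0.08,0.14,-0.25],[0,0,0],0.5],
    [[-0.08,0.14,-0.25],[0,0,0],0.5],
  ],
)

```text
clock: 5.5
position: [0.5463, 0.1819, 0.0588]
ee_rot: [-0.522, 3.098, 0.0]
force: [-3.3, -1.5, 6.0]
width: 0.631
gripper_force: 25.0
```

```bash
python3 - <<'E'
from m import *
avgpos(2)
E
```

```text
avg [ 5.463000e-01  1.819000e-01  5.880000e-02 -2.824600e+00 -1.405500e+00
  5.607500e+00  1.091448e+02] sd [0. 0. 0.]
```

Call:
jog_arm(
  rows=[
    [[0,0,0],[0,0,0],0.85],
    [[0,0,0],[0,0,0],0.85],
    [[0,0,0.5],[0,0,0],0.85],
    [[0,0,4],[0,0,0],1],
    [[0,0,8],[0,0,0],1],
    [[1,6,12],[0,0,-10],1],
    [[2,12,12],[0,0,-20],1],
    [[2.8,17.9,12],[0,0,-31.1],1],
  ],
)

```text
clock: 6.6
position: [0.5747, 0.3585, 0.1799]
ee_rot: [0.328, 3.122, 0.002]
force: [0.1, -1.0, -0.1]
width: 1.0
gripper_force: 0.0
```

Call:
jog_arm(
  rows=[
    [[0,0,0],[0,0,0],1],
    [[0,0,0],[0,0,0],1],
  ],
)

```text
clock: 6.85
position: [0.5736, 0.3565, 0.178]
ee_rot: [-0.315, -3.126, 0.002]
force: [1.8, -0.0, 0.2]
width: 0.998
gripper_force: 0.0
```

```bash
python3 - <<'E'
from m import *
avgpos(1)
d=grab('wrist','w2'); tophat(d,.034,(.5745,.3605),.06)
for n in('top','side'):
    d=grab(n,n+'2'); print(n)
    for f in (lambda:tophat(d,.085,(.5465,.182),.08,.008),lambda:tophat(d,.034,(.5745,.3605),.06)):
        f()
E
```

```text
avg [ 0.574   0.3554  0.1782  0.3342  0.3834 -0.2713 78.3904] sd [0. 0. 0.]
[329. 224.] z 0.0336 ctr [574.4 360.7] size [45.6 74.8] long ang 168.4
top
[335. 216.] z 0.0847 ctr [546.5 182.9] size [93.5 58.1] long ang 18.8Traceback (most recent call last):
  File "<stdin>", line 7, in <module>
  File "<stdin>", line 6, in <lambda>
  File "m.py", line 16, in tophat
    n,l,st,c=cv2.connectedComponentsWithStats(m.astype(np.uint8)); i=1+np.argmax(st[1:,4])
                                                                       ~~~~~~~~~^^^^^^^^^^
    return _wrapfunc(a, 'argmax', axis=axis, out=out, **kwds)
    return bound(*args, **kwds)
ValueError: attempt to get argmax of an empty sequence
```

```bash
python3 - <<'E'
from m import *
avgpos(2)
d=grab('side','side2'); tophat(d,.085,(.5465,.182),.08,.008)
# side silhouettes: visible ledge of the large tin
P=cloud(d); m=(abs(P[...,2]-.045)<.004)&(np.hypot(P[...,0]-.5465,P[...,1]-.182)<.09)
for t in('top2','side2'):
    P=cloud(load(t)); m=(abs(P[...,2]-.0448)<.005)&(np.hypot(P[...,0]-.5465,P[...,1]-.182)<.09)
    c,s=np.cos(np.radians(19.17)),np.sin(np.radians(19.17)); q=(P[m][:,:2]-[.5465,.182])@np.array([[c,-s],[s,c]])*1000
    print(t,np.percentile(q,[.5,50,99.5],axis=0).round(1),len(q))
E
```

```text
avg [ 0.5743  0.3552  0.1785  0.3977  0.2464 -0.5925 78.3048] sd [0.     0.0001 0.    ]
[332. 235.] z 0.084 ctr [545.9 186.7] size [93.9 63.4] long ang 21.7
top2 [[-54.7 -35.6]
 [-24.  -20.9]
 [ 53.2  33.9]] 130
side2 [[-54.7 -31.2]
 [-15.4  27.2]
 [ 54.   38.2]] 176
```

Call:
jog_arm(
  rows=[
    [[0,0.54,-3],[0,0,0],1],
    [[0,0.54,-8],[0,0,0],1],
    [[0,0.54,-12],[0,0,0],1],
    [[0,0.54,-14],[0,0,0],1],
    [[0,0.54,-14],[0,0,0],1],
    [[0,0.54,-14],[0,0,0],1],
  ],
)

```text
clock: 7.9
position: [0.5749, 0.3628, 0.04]
ee_rot: [0.317, 3.124, 0.003]
force: [-0.6, -0.2, -0.1]
width: 0.999
gripper_force: 0.0
```

```bash
python3 - <<'E'
from m import *
avgpos(2)
E
```

```text
avg [5.74900e-01 3.62900e-01 4.02000e-02 1.50600e-01 1.70600e-01 8.92000e-02
 7.84018e+01] sd [0.0001 0.     0.    ]
```

Call:
jog_arm(
  rows=[
    [[0,-0.2,-1],[0,0,0],1],
    [[0,-0.2,-2],[0,0,0],1],
    [[0,-0.2,-2.9],[0,0,0],1],
    [[0,-0.2,-2.9],[0,0,0],0.6],
    [[0,-0.2,-2.9],[0,0,0],0.38],
    [[0,-0.2,-2.9],[0,0,0],0.38],
    [[0,-0.2,-2.9],[0,0,0],0.38],
    [[0,-0.2,-2.9],[0,0,0],0.38],
  ],
)

```text
clock: 9.0
position: [0.5738, 0.3603, 0.0094]
ee_rot: [0.317, 3.125, 0.0]
force: [0.6, 1.2, -0.1]
width: 0.503
gripper_force: 0.0
```

Call:
jog_arm(
  rows=[
    [[0,0,0],[0,0,0],0.38],
    [[0,0,0],[0,0,0],0.38],
  ],
)

```text
clock: 9.25
position: [0.5738, 0.3603, 0.0094]
ee_rot: [0.317, 3.125, 0.0]
force: [-1.1, 0.1, 1.6]
width: 0.496
gripper_force: 25.0
```

```bash
python3 - <<'E'
from m import *
avgpos(2); s=arm.observe(); print(s['width'],s['gripper_force'])
E
```

```text
avg [ 5.7390e-01  3.6030e-01  9.4000e-03 -4.6550e-01  8.0190e-01  2.1031e+00
  7.8408e+01] sd [0. 0. 0.]
0.49686955245112463 24.988597333431244
```

Call:
jog_arm(
  rows=[
    [[0,0,4],[0,0,0],0.38],
    [[0,0,9],[0,0,0],0.38],
    [[0,0,13],[0,0,0],0.38],
    [[-0.8,-5,13],[0,0,8],0.38],
    [[-1.6,-10,13],[0,0,16],0.38],
    [[-2.3,-14,13],[0,0,24],0.38],
    [[-2.78,-17.8,13],[0,0,30.7],0.38],
    [[-2.78,-17.8,13],[0,0,30.7],0.38],
  ],
)

```text
clock: 10.35
position: [0.5457, 0.1777, 0.139]
ee_rot: [0.515, -3.098, 0.003]
force: [0.1, -0.1, -1.8]
width: 0.501
gripper_force: 25.0
```

Call:
jog_arm(
  rows=[
    [[0,0,-1],[0,0,0],0.38],
    [[0,0,-2],[0,0,0],0.38],
    [[0,0,-3],[0,0,0],0.38],
    [[0,0,-3],[0,0,0],0.38],
    [[0,0,-3],[0,0,0],0.38],
  ],
)

```text
clock: 10.98
position: [0.546, 0.1825, 0.1092]
ee_rot: [0.522, -3.098, -0.0]
force: [1.0, 0.7, -1.3]
width: 0.499
gripper_force: 25.0
```

```bash
python3 - <<'E'
from m import *
avgpos(2); s=arm.observe(); print(s['width'],s['gripper_force'])
d=grab('side','side3')
cv2.imwrite('pics/side3c.png',cv2.resize(d['img'][180:300,260:410],None,fx=4,fy=4,interpolation=2)[:,:,::-1])
E
```

```text
avg [  0.5462   0.1824   0.1095   0.2022   0.1455  -1.4681 109.1141] sd [0.     0.     0.0001]
0.5011989472842825 24.988932609558105
```

View pics/side3c.png

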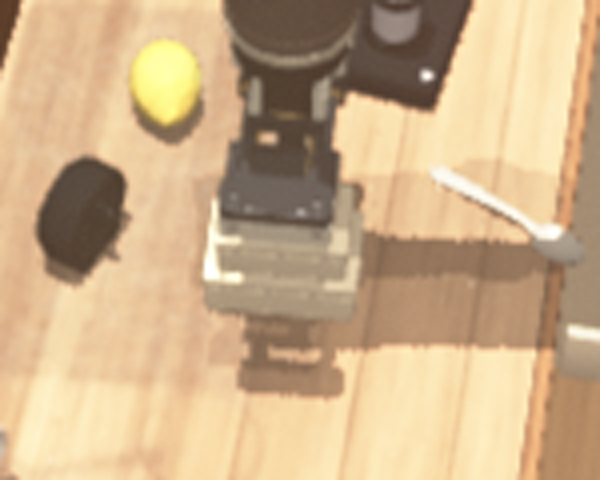

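The crop shows the column: the large tin spans columns 205–358, the medium sits centred on it, and the small tin is held above. I lower it until contact.

Call:
jog_arm(
  rows=[
    [[0,0,-0.6],[0,0,0],0.38],
    [[0,0,-1.1],[0,0,0],0.38],
    [[0,0,-1.3],[0,0,0],0.38],
    [[0,0,-1.4],[0,0,0],0.38],
    [[0,0,-1.5],[0,0,0],0.38],
    [[0,0,-1.55],[0,0,0],0.38],
    [[0,0,-1.55],[0,0,0],0.38],
  ],
)

```text
clock: 12.0
position: [0.546, 0.1823, 0.0943]
ee_rot: [-0.521, 3.098, 0.0]
force: [-2.0, -0.2, 4.9]
width: 0.498
gripper_force: 25.0
```

Call:
jog_arm(
  rows=[
    [[0,0,0],[0,0,0],0.75],
    [[0,0,0],[0,0,0],0.75],
    [[0,0,0.5],[0,0,0],0.75],
    [[0,0,4],[0,0,0],0.75],
    [[0,0,8],[0,0,0],0.6],
    [[0,0,11],[0,0,0],0.2],
    [[0,-3,13],[0,0,-10],0],
    [[0,-8,13],[0,0,-20],0],
  ],
)

```text
clock: 13.0
position: [0.547, 0.1035, 0.2259]
ee_rot: [0.027, 3.138, 0.003]
force: [0.9, -0.7, 0.2]
width: 0.363
gripper_force: 0.0
```

Call:
jog_arm(
  rows=[
    [[0,-5,0],[0,0,-10],0],
    [[0.5,-10,0],[0,0,-20],0],
    [[1,-14,0],[0,0,-30],0],
    [[1.5,-18,0],[0,0,-40],0],
    [[2,-22,0],[0,0,-50],0],
    [[2.1,-23.9,0],[0,0,-60],0],
    [[2.1,-23.9,0],[0,0,-70],0],
    [[2.1,-23.9,0],[0,0,-82.3],0],
  ],
)

```text
clock: 14.0
position: [0.5669, -0.1371, 0.224]
ee_rot: [2.061, 2.371, 0.001]
force: [-0.5, -0.5, 0.7]
width: 0.004
gripper_force: 0.0
```

Call:
jog_arm(
  rows=[
    [[0,0,0],[0,0,0],0],
    [[0,0,0],[0,0,0],0],
    [[0,0,0],[0,0,0],0],
  ],
)

```text
clock: 14.38
position: [0.567, -0.1367, 0.2238]
ee_rot: [2.05, 2.38, 0.0]
force: [0.2, -0.2, -1.0]
width: 0.005
gripper_force: 0.0
```

```bash
python3 - <<'E'
from m import *
avgpos(2)
d=grab('wrist','w3')
d=grab('top','top3'); tophat(d,.119,(.5465,.182),.06,.008);tophat(d,.085,(.5465,.182),.07,.008)
d=grab('side','side4'); tophat(d,.119,(.5465,.182),.06,.006)
E
```

```text
avg [ 0.5669 -0.1368  0.2238  0.1965  0.2106  0.3576  8.4568] sd [0. 0. 0.]
[335. 216.] z 0.1189 ctr [546.5 183. ] size [76.3 45.2] long ang 18.74
[335. 224.] z 0.0848 ctr [546.4 182.7] size [93.4 58.2] long ang 19.2
[330. 227.] z 0.1187 ctr [545.5 187.4] size [75.3 50.5] long ang 18.96
```

View pics/w3.png

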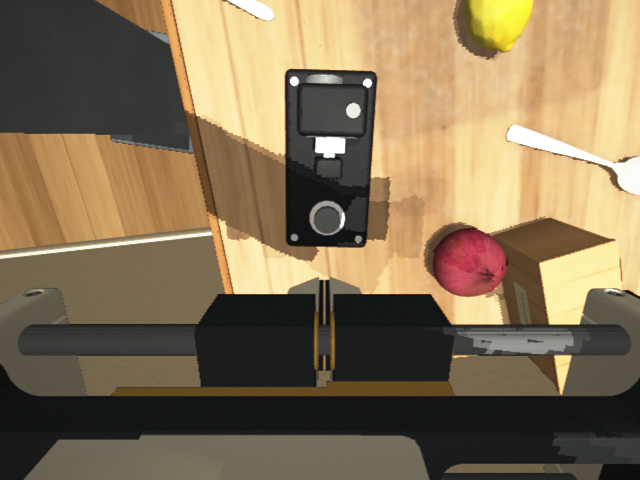

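Stack measures well: small (546.5,183.0) on medium (546.4,182.7), angles 18.7–19.2°. The wrist view shows the stand upright, with the button at (326,219), the camera on the mast at (332,110) and the catch housing at (328,167). Now I measure them.

```bash
python3 - <<'E'
from m import *
d=load('w3'); P=cloud(d)
m=((P[...,2]>.040)&(P[...,2]<.052)&(np.hypot(P[...,0]-.567,P[...,1]+.137)<.025)); m[270:]=0
print('button',P[m].mean(0),P[m].min(0),P[m].max(0),m.sum())
tophat(d,.14,(.556,-.04),.06,.01,270)
tophat(d,.03,(.56,-.082),.12,.006,270)
tophat(d,.058,(.56,-.082),.05,.005,270)
E
```

```text
button [ 0.56965303 -0.13804927  0.0454262 ] [ 0.55647252 -0.15200888  0.04009024] [ 0.58318295 -0.12494355  0.04796849] 549
[331. 108.] z 0.1394 ctr [557.7 -37.8] size [46.8 39.1] long ang 7.11
[326. 172.] z 0.0295 ctr [563. -84.] size [ 88.5 177. ] long ang 96.97
[328. 168.] z 0.0574 ctr [563.3 -85.5] size [24.8 19.6] long ang 8.44
```

Call:
jog_arm(
  rows=[
    [[0.28,-0.14,-5],[0,0,-1.4],0],
    [[0.28,-0.14,-10],[0,0,-1.4],0],
    [[0.28,-0.14,-14],[0,0,-1.4],0],
    [[0.28,-0.14,-16.5],[0,0,-1.4],0],
    [[0.28,-0.14,-17.3],[0,0,-1.4],0],
    [[0.28,-0.14,-17.3],[0,0,-1.4],0],
  ],
)

```text
clock: 15.38
position: [0.5699, -0.1383, 0.0509]
ee_rot: [2.082, 2.352, -0.0]
force: [-0.0, 0.5, 0.8]
width: 0.004
gripper_force: 0.0
```

Call:
jog_arm(
  rows=[
    [[0,0,-0.3],[0,0,0],0],
    [[0,0,-0.6],[0,0,0],0],
    [[0,0,-0.9],[0,0,0],0],
    [[0,0,-1.2],[0,0,0],0],
    [[0,0,-1.2],[0,0,0],0],
  ],
)

```text
clock: 16.0
position: [0.57, -0.1382, 0.0387]
ee_rot: [2.082, 2.352, 0.0]
force: [1.7, -0.9, 1.7]
width: 0.004
gripper_force: 0.8
```

Call:
jog_arm(
  rows=[
    [[0,0,-0.1],[0,0,0],0],
    [[0,0,-0.2],[0,0,0],0],
    [[0,0,-0.3],[0,0,0],0],
    [[0,0,-0.3],[0,0,0],0],
  ],
)

```text
clock: 16.5
position: [0.5701, -0.1383, 0.038]
ee_rot: [2.082, 2.352, 0.003]
force: [-6.5, 2.8, 30.6]
width: 0.002
gripper_force: 15.2
```

Hard stop at z = 0.038 with 30 N, so the button is fully down. Next I go up and over the camera.

Call:
jog_arm(
  rows=[
    [[0,0,3],[0,0,0],0],
    [[0,0,8],[0,0,0],0.3],
    [[0,0,13],[0,0,0],0.7],
    [[0,0,17],[0,0,0],1],
    [[-0.6,5,17],[0,0,0],1],
    [[-1.2,9.8,17],[0,0,0],1],
    [[-1.2,9.8,17],[0,0,0],1],
    [[-1.2,9.8,17],[0,0,0],1],
  ],
)

```text
clock: 17.5
position: [0.5573, -0.0406, 0.2054]
ee_rot: [-2.082, -2.352, 0.001]
force: [-0.3, -1.2, 0.7]
width: 0.718
gripper_force: 0.0
```

Call:
jog_arm(
  rows=[
    [[0,0,-2],[0,0,0],1],
    [[0,0,-4],[0,0,0],1],
    [[0,0,-4],[0,0,0],1],
    [[0,0,-4],[0,0,0],1],
  ],
)

```text
clock: 18.0
position: [0.558, -0.0413, 0.1663]
ee_rot: [2.084, 2.35, -0.0]
force: [0.7, 0.8, 0.2]
width: 0.998
gripper_force: 0.0
```

```bash
python3 - <<'E'
from m import *
avgpos(2); print(arm.observe()['width'])
d=grab('wrist','w4'); P=cloud(d)
m=((P[...,2]>.030)&(P[...,2]<.052)&(np.hypot(P[...,0]-.5697,P[...,1]+.138)<.011)); m[270:]=0
print('button',np.median(P[m],0),m.sum())
E
```

```text
avg [ 0.5582 -0.0409  0.1665  0.4414  0.1711  0.098   6.9112] sd [0.     0.0001 0.    ]
1.0039198413116877
button [nan nan nan] 0
  return _methods._mean(a, axis=axis, dtype=dtype,
  ret = um.true_divide(
```

View pics/w4.png

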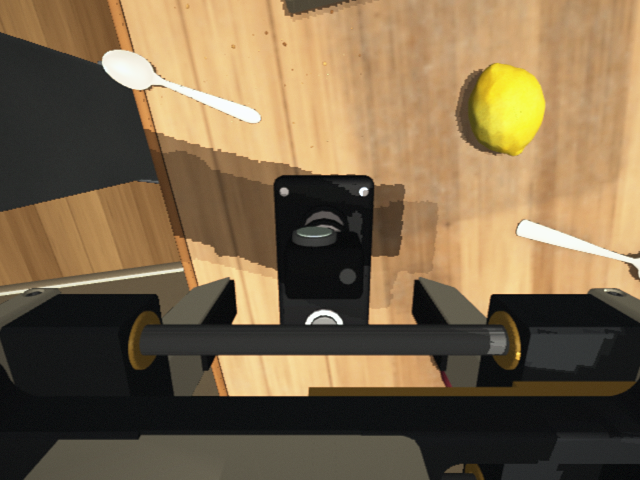

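The wrist view shows the camera at (326,265), squarely between the open fingers. I descend and grip.

Call:
jog_arm(
  rows=[
    [[0,0.1,-2],[0,0,0],1],
    [[0,0.1,-4],[0,0,0],1],
    [[0,0.1,-6.1],[0,0,0],1],
    [[0,0.1,-6.1],[0,0,0],1],
    [[0,0.1,-6.1],[0,0,0],0.6],
    [[0,0.1,-6.1],[0,0,0],0.4],
    [[0,0.1,-6.1],[0,0,0],0.4],
    [[0,0.1,-6.1],[0,0,0],0.4],
  ],
  newtons=35,
)

```text
clock: 19.15
position: [0.5579, -0.0392, 0.105]
ee_rot: [2.082, 2.352, 0.001]
force: [0.5, -0.6, -0.5]
width: 0.619
gripper_force: 0.0
```

Call:
jog_arm(
  rows=[
    [[0,0,0],[0,0,0],0.4],
    [[0,0,0],[0,0,0],0.4],
    [[0,0,0],[0,0,0],0.4],
    [[0,0,0],[0,0,0],0.4],
  ],
)

```text
clock: 19.65
position: [0.5579, -0.0392, 0.1048]
ee_rot: [2.082, 2.352, 0.0]
force: [0.6, 0.4, 2.4]
width: 0.523
gripper_force: 35.0
```

Call:
jog_arm(
  rows=[
    [[0,0,0.4],[0,0,0],0.4],
    [[0,0,0.8],[0,0,0],0.4],
    [[0,0,1.2],[0,0,0],0.4],
  ],
)

```text
clock: 20.02
position: [0.5579, -0.0391, 0.117]
ee_rot: [2.082, 2.352, 0.0]
force: [2.8, 0.1, -3.3]
width: 0.522
gripper_force: 35.0
```

Force is about 4 N and the camera follows, so the catch is released. I keep pulling.

Call:
jog_arm(
  rows=[
    [[0,0,1],[0,0,0],0.4],
    [[0,0,2],[0,0,0],0.4],
    [[0,0,3],[0,0,0],0.4],
    [[0,0,4],[0,0,0],0.4],
    [[0,0,5],[0,0,0],0.4],
    [[0,0,6],[0,0,0],0.4],
    [[0,0,7],[0,0,0],0.4],
    [[0,0,8],[0,0,0],0.4],
  ],
)

```text
clock: 21.02
position: [0.5578, -0.0392, 0.1973]
ee_rot: [2.082, 2.352, 0.0]
force: [5.1, 1.0, -6.0]
width: 0.517
gripper_force: 35.0
```

Call:
jog_arm(
  rows=[
    [[0,0,0.5],[0,0,0],0.4],
    [[0,0,1],[0,0,0],0.4],
    [[0,0,1.4],[0,0,0],0.4],
    [[0,0,1.5],[0,0,0],0.4],
    [[0,0,1.6],[0,0,0],0.4],
  ],
)

```text
clock: 21.65
position: [0.5578, -0.0392, 0.2126]
ee_rot: [2.082, 2.352, 0.0]
force: [4.0, -0.2, -5.0]
width: 0.519
gripper_force: 35.0
```

Two to three mm remain. I creep to the end stop and watch the force.

Call:
jog_arm(
  rows=[
    [[0,0,0.1],[0,0,0],0.4],
    [[0,0,0.2],[0,0,0],0.4],
    [[0,0,0.3],[0,0,0],0.4],
    [[0,0,0.3],[0,0,0],0.4],
  ],
)

```text
clock: 22.15
position: [0.5577, -0.0391, 0.215]
ee_rot: [-2.082, -2.352, 0.001]
force: [6.5, 0.7, -12.4]
width: 0.521
gripper_force: 35.0
```

Call:
jog_arm(
  rows=[
    [[0,0,0.05],[0,0,0],0.4],
    [[0,0,0.05],[0,0,0],0.4],
    [[0,0,0.05],[0,0,0],0.4],
    [[0,0,0.05],[0,0,0],0.4],
  ],
)

```text
clock: 22.65
position: [0.5577, -0.0391, 0.2151]
ee_rot: [-2.082, -2.352, 0.001]
force: [7.4, 0.4, -16.9]
width: 0.521
gripper_force: 35.0
```

```bash
python3 - <<'E'
from m import *
avgpos(3); s=arm.observe(); print(s['width'],s['gripper_force'],s['clock'])
d=grab('top','top5'); tophat(d,.119,(.5465,.182),.06,.008)
d=grab('side','side5'); a=d['img'][100:270,270:430]
w=load('w4'); d=grab('wrist','w5'); b=d['img'][60:400,180:500]
cv2.imwrite('pics/fin.png',np.hstack([cv2.resize(a,(400,425),interpolation=2),cv2.resize(b,(400,425))])[:,:,::-1])
E
```

```text
avg [  0.5577  -0.0391   0.2151   7.7079   0.0627 -16.4246   6.9664] sd [0. 0. 0.]
0.5172365812953422 35.00041365623474 22.8
[335. 216.] z 0.119 ctr [546.5 183. ] size [76.3 45.2] long ang 18.74
```

View pics/fin.png

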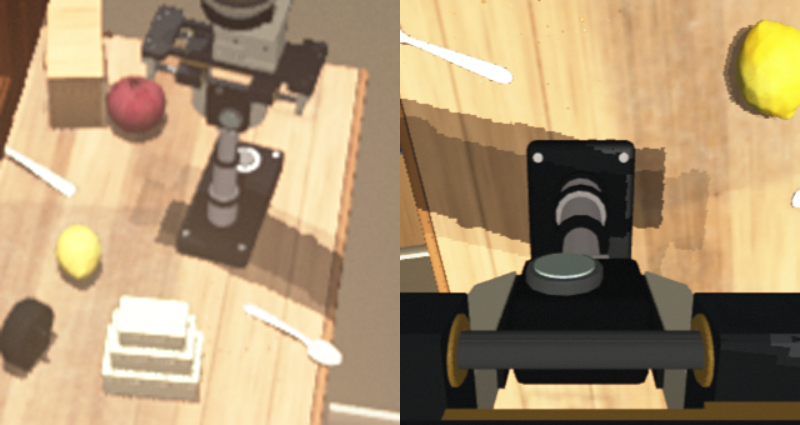

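The side view (left) shows all three tins stacked squarely at about (150,345), and both mast tubes out from (222,205) up to the camera at (230,110). The wrist view (right) shows the camera firmly in the grip at the end stop. I hand the job in.

```bash
python3 -c "
from cell import arm
print(arm.sign_off())"
```

```text
the job is handed in; nothing more can be done
None
```

The job is handed in at about 23 s: the tins are stacked squarely, within about 2 mm of centre, the button is fully down, and the camera is held at its second stop with both mast tubes out.

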